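Level the tilting soldering table and pin it

ROBOT

A 6-joint arm with a two-finger parallel gripper is mounted at the origin on the work surface. World frame = base frame: x ahead of the robot, y to its left, z up, the work surface at z = 0. Lengths are in m, angles in degrees, forces in N, time in s.
With the tool pointing down it reaches from about 0.375 to 0.975 m from the base axis. Payload 3.8 kg.
Tool frame: the origin (TCP) lies midway between the tips of the shut fingers; the grasp point (between the pads) lies arm.tcp_to_grasp behind it (arm.tcp_to_grasp is the distance from the TCP to the grasp point, in m); z points along the fingers, x is the direction in which the jaws open and shut, and the axes are right-handed (so a half turn about z gives the same grasp; the last joint's range is limited). The gripper opens to 88 mm and grips with 3 to 60 N. Pads are 18 mm wide; open, the fingers measure 123 mm over their backs; the gripper's body (75 mm by 187 mm) begins 45 mm behind the grasp point.
Start: joints at [-67.202, 15.12, 91.902, -0, 72.978, -2.114], TCP at [0.284, -0.612, 0.239] pointing down, gripper open.
Joint ranges: [-150.88, 150.88], [-54.13, 125.18], [17.81, 147.31], [-75.09, 255.09], [0, 152.58], [-146.25, 146.25]. Speed limits (degrees/s): [147.25, 147.25, 180, 180, 180, 180].

INTERFACE

Orientations are given as a 3x3 rotation matrix whose columns are the frame's x, y, z axes.
In Python, from cell import arm, grip, read_camera, finish_job, masks_of gives the robot as it stands. Calls block until the motion is done:
- arm.move_to(position, orientation): joint-space move of the TCP to a pose.
- arm.servo_line(position, rotation=None, vel=0.15, f_stop=None): straight line of the TCP; rotation=None keeps the orientation; vel is the mean speed in m/s. With f_stop (N) it stops when the force on the tool has changed by that much, and returns True; else False.
- arm.move_joints(angles): joint-space move.
- grip(opening, effort=None): finger opening in m; effort is the grip in N (None keeps the last); returns when the fingers have stopped.
- arm.dwell(seconds).
- arm.inverse_kinematics(position, orientation): joint angles nearest the present ones, or None.
- read_camera(name): name is "scene" or "top" or "wrist"; returns a dict with "pixels" (420x560x3 uint8, blue, green, red), "depth" (420x560 float32, m along the optical axis (not along the pixel's ray), 0 where there is no reading), "fx", "fy", "cx", "cy" (pixels), "R" (3x3) and "t" (3): a world point X has camera coordinates R X + t. Camera axes: x right, y down, z forward; pixel columns grow to the right and rows downward; lengths in m; the calibration is good to about 2 mm. A picture is of the moment at which its call begins.
A pose or a line that the arm cannot do raises arm.Unreachable and nothing moves.
- finish_job(): hands the job in, once; it reports no verdict.
Trained networks look in the newest picture that a camera, given by its name, has taken for a name from the list of things; names that differ only in an ending like _2 or _b are one class to them, and where a whole thing is asked for, a point or a joint stands for the part that bears it (a point fixed in the world has none). Each returns a list of dicts, best first, with "score" (0 to 1); they miss things now and then, are a little off and sometimes report something else, mostly with a low value. They report only what shows in the picture. A call takes as long as a camera call. They do not tell look-alikes from the thing itself.
- masks_of(query, camera): "pixels" (420x560 bool, what is visible of it) and "point" ([column, row] in pixels, amid what is visible of it).
Readings, each from a call of its own:
- arm.get_t(): time.
- arm.get_q(): joint angles.
- arm.get_joint_velocities(): joint speeds.
- arm.get_effort(): joint torques, N m.
- arm.get_tcp_pos(): TCP position.
- arm.get_eef_rot(): TCP orientation.
- arm.get_ft_force(): force on the tool from outside, world axes, zero at the start.
- arm.get_ft_torque(): the same for the moment, N m.
- arm.get_gripper_width(): finger opening in m.
Only numpy, scipy, OpenCV 4.12 (cv2) and the standard library are available. Lean on these libraries where they do the work, as an engineer would, in place of code of your own. Each camera call takes 0.05 s, during which the arm holds its last target. There are 200 camera calls.

TASK

The round soldering board in its tilting stand has been left leaning. Swing it down level, until its steel tongue lies on the stop block, then take the lock pin out of the wooden punch block and push it all the way down through the tongue into the stop block, so that the board is locked level.

Things in the scene. Friction and masses are not known exactly. Their poses are not given: they have to be found in the camera images.
- fixture: Fixed stand; origin on the bench below the middle of the axle, z up. x runs along the axle, 108 mm up, held by two cheeks at x = +-99 mm (tops 124 mm up); -y points to the stop block, a 40 mm square post 118 mm from the axle. Between the cheeks a round board, 160 mm wide; level, its top is 118 mm up. Its +y half holds a ring in a clip (30 mm high); its -y half is bare. Base plate 230 x 235 mm.
- board (a joint): Tilt of the board, rad. 0 = level, tongue on the stop block (hard stop). Positive = tongue side (fixture -y) raised; starts 0.35 to 0.7. The tongue is a strip 36 mm wide, 8 mm thick, reaching 141 mm from the axle; its top face is flush with the board's, 10 mm above the axle. Stiff hinge, stays where left; pressing down on the bare half 50 mm from the axle takes about 6 N.
- lock_hole (a point): Centre of the lock hole's mouth as it is when the board is level: on the tongue's top face, 118 mm above the bench, 118 mm from the axle. A fixed point of the stand, with its axes; while the board leans, the tongue's hole is up away from it. The upright hole, 17 mm wide, runs through the tongue and 65 mm down into the stop block.
- pin_grip (a point): Loose steel lock pin (0.13 kg), upright in any of 3 holes (55 mm apart) of a wooden block, 66 mm high: the one with a wide flange (28 mm) and thick round grip (20 mm wide, 40 tall); the others are ball- and square-headed punches. Point on its axis, in the grip: 16 mm below the top, 30 above the flange's underside, 82 above the tip. Shank 12 x 52 mm, tapered tip. z: up the pin.
Not all that is in view belongs to the job. Leave any black, purple or yellow look-alike of the part that bears pin_grip alone.

How it is judged:
By the outcome, as a careful person would: the job done as asked, in the order asked, and still so for the second after the job is handed in, with the robot touching nothing.
It also fails if it takes over 54 s, if anything falls off the work surface, if the arm or the gripper's body presses on something with over 40 N, if the wrist force passes 120 N, or if a joint passes its speed limit or range.

## Working session

There is one attempt and no reset: what is moved stays moved. The work goes in short steps, each a Python script; the robot and the scene stay as the last script left them, time stands still between calls to the robot, and variables do not carry over. Pictures are saved under pics/ and viewed, about 8 in all and at most 12, crops included, and the job is handed in when it is done.

```bash
ls; mkdir -p pics; cat > h.py <<'E'
import numpy as np, cv2
from cell import arm, grip, read_camera, finish_job, masks_of
def pts(c, m=None):
    d=c["depth"]; v,u=np.nonzero((d>0)&(m if m is not None else True)); z=d[v,u]
    X=np.c_[(u-c["cx"])/c["fx"]*z,(v-c["cy"])/c["fy"]*z,z]
    return (X-c["t"])@c["R"], u, v
def proj(c,P):
    p=np.atleast_2d(P)@c["R"].T+c["t"]; return np.c_[p[:,0]/p[:,2]*c["fx"]+c["cx"],p[:,1]/p[:,2]*c["fy"]+c["cy"]]
E
python3 - <<'E'
from h import *
print(arm.tcp_to_grasp, arm.get_t())
ims=[]
for n in ("scene","top"):
    c=read_camera(n); im=c["pixels"].copy(); cv2.imwrite(f"pics/{n}0.png",im)
    print(n,"cam at",-c["R"].T@c["t"])
    for q in ("fixture","board","pin_grip"):
        for r in masks_of(q,n)[:4]:
            P,u,v=pts(c,r["pixels"]); 
            if len(P)==0: continue
            print(q,round(r["score"],2),r["point"],len(P),np.median(P,0).round(3),np.percentile(P,2,axis=0).round(3),np.percentile(P,98,axis=0).round(3))
E
```

```text
pics
0.0187 0.0
scene cam at [1.13815173 0.02773365 0.48299669]
fixture 0.61 [352.9, 229.5] 12374 [0.577 0.148 0.012] [0.442 0.039 0.003] [0.66  0.269 0.161]
board 0.85 [364.7, 189.8] 2918 [0.561 0.159 0.126] [0.462 0.06  0.084] [0.613 0.241 0.173]
pin_grip 0.95 [204.4, 252.8] 525 [ 0.668 -0.115  0.064] [ 0.641 -0.128  0.   ] [ 0.676 -0.106  0.099]
pin_grip 0.89 [247.0, 241.1] 494 [ 0.638 -0.044  0.064] [ 0.526 -0.058 -0.   ] [ 0.645 -0.034  0.099]
pin_grip 0.72 [222.4, 200.5] 310 [ 0.511 -0.111  0.068] [ 0.501 -0.122  0.012] [ 0.519 -0.102  0.099]
pin_grip 0.71 [201.2, 211.3] 305 [ 0.596 -0.132  0.091] [ 0.581 -0.143  0.069] [ 0.601 -0.123  0.113]
top cam at [ 0.42852998 -0.01280147  0.90166702]
fixture 0.8 [199.7, 224.4] 17226 [0.528 0.136 0.088] [0.422 0.032 0.005] [0.651 0.26  0.165]
board 0.78 [178.5, 218.4] 7203 [0.536 0.161 0.123] [0.464 0.059 0.088] [0.6   0.238 0.171]
pin_grip 0.8 [353.6, 241.6] 216 [ 0.501 -0.113  0.094] [ 0.491 -0.125  0.054] [ 0.514 -0.103  0.099]
pin_grip 0.69 [361.6, 189.7] 252 [ 0.583 -0.134  0.101] [ 0.574 -0.147  0.066] [ 0.596 -0.125  0.113]
pin_grip 0.62 [354.8, 151.5] 253 [ 0.656 -0.119  0.084] [ 0.649 -0.131  0.021] [ 0.669 -0.109  0.099]
pin_grip 0.55 [309.7, 165.4] 260 [ 0.627 -0.047  0.083] [ 0.619 -0.063 -0.002] [ 0.656 -0.037  0.099]
```

View pics/scene0.png

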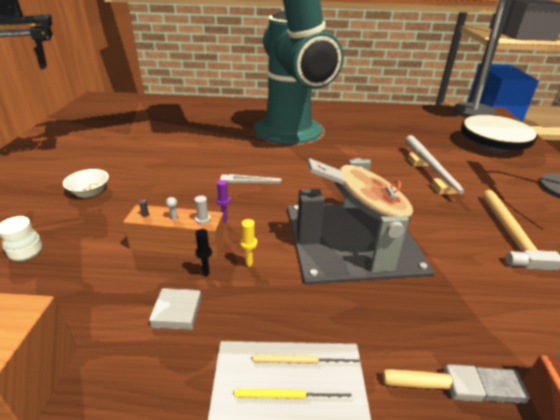

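View pics/top0.png

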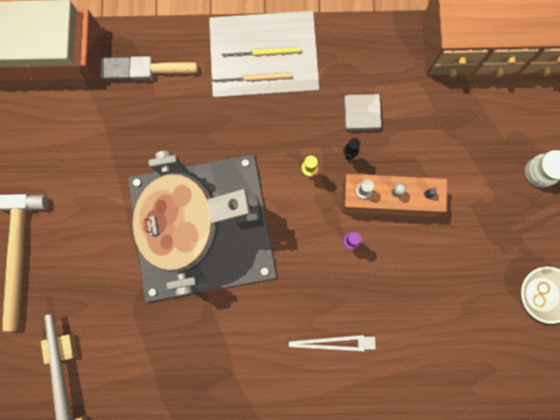

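The scene view shows the silver flanged pin in the block's left-hand hole (202,208), beside the ball-headed (172,207) and square-headed (144,207) punches. The black (203,250), yellow (249,240) and purple (223,195) ones are look-alikes. The top view shows the stand with the tongue and hole at (233,204), the cheeks at (163,160) and (181,284), and the pin at (366,188).

```bash
python3 - <<'E'
from h import *
from scipy.optimize import least_squares
c=read_camera("top"); b=[r for r in masks_of("board","top")][0]
B,u,v=pts(c,b["pixels"])
# robust plane of the board
rng=np.random.default_rng(0); best=None
for _ in range(500):
    s=B[rng.choice(len(B),3,False)]; n=np.cross(s[1]-s[0],s[2]-s[0]); n/=np.linalg.norm(n)+1e-12
    k=np.abs((B-s[0])@n)<.002
    if best is None or k.sum()>best.sum(): best=k
Q=B[best]; m=Q.mean(0); n=np.linalg.svd(Q-m,full_matrices=False)[2][2]; n*=np.sign(n[2])
print("plane",n.round(4),m.round(3),best.sum(),len(B),"tilt",np.arccos(n[2]))
ty=n[:2]/np.linalg.norm(n[:2])   # board normal leans to fixture +y when tongue raised
ax=np.array([ty[1],-ty[0]]); print("yaw",np.degrees(np.arctan2(ax[1],ax[0])))
# axle: point at z=.108 with n.(p-m) = -.010
s=(n@m-.010-n[2]*.108)/np.linalg.norm(n[:2]); print("axle offset along y",s)
for name in("top","scene"):
    c=read_camera(name); P,_,_=pts(c); yy=P[:,:2]@ty-s; xx=P[:,:2]@ax
    k=(abs(yy)<.03)&(P[:,2]>.114)&(P[:,2]<.130); x0=m[:2]@ax
    for sg in(-1,1):
        kk=k&((xx-x0)*sg>.085)&((xx-x0)*sg<.12)
        print(name,sg,kk.sum(),np.percentile(xx[kk],[3,50,97]).round(4),np.percentile(yy[kk],[3,50,97]).round(4),np.median(P[kk,2]))
    k=(abs(xx-x0)<.04)&(yy<-.09)&(yy>-.15)&(P[:,2]>.09)
    print("tongue",k.sum(),np.percentile(xx[k],[2,50,98]).round(4),np.percentile(yy[k],[2,98]).round(4),np.percentile(P[k,2],[2,98]).round(4))
    k=(np.hypot(P[:,0]-.583,P[:,1]+.134)<.025)&(P[:,2]>.105)&(P[:,2]<.12)
    print("pin top",k.sum(),(P[k].min(0)+P[k].max(0))/2,np.ptp(P[k],axis=0),np.median(P[k],0))
    k=(P[:,2]>.058)&(P[:,2]<.07)&(abs(P[:,0]-.585)<.04)&(P[:,1]<-.1)&(P[:,1]>-.29)
    print("block",cv2.minAreaRect(P[k,:2].astype(np.float32)))
E
```

```text
plane [-0.0665  0.411   0.9092] [0.535 0.161 0.124] 5927 7593 tilt 0.4293847616734302
yaw 9.190406609058815
axle offset along y 0.08367432765250776
top -1 320 [0.4407 0.4533 0.4612] [-0.0188  0.0016  0.0221] 0.12158431644013526
top 1 302 [0.6473 0.654  0.6685] [-0.0176  0.0027  0.0233] 0.12114394987000832
tongue 913 [0.5354 0.5518 0.5732] [-0.1345 -0.0912] [0.0971 0.1749]
pin top 124 [ 0.58646445 -0.13736868  0.11139134] [0.01874994 0.01955543 0.00764626] [ 0.58672678 -0.13717804  0.11083395]
block ((0.5834364295005798, -0.1926286220550537), (0.17090602219104767, 0.057284802198410034), 86.02078247070312)
scene -1 147 [0.4463 0.4622 0.4649] [-0.0161  0.0044  0.0251] 0.12175218070975893
scene 1 303 [0.6514 0.6608 0.6718] [-0.0153  0.0037  0.026 ] 0.12107797907731106
tongue 742 [0.539  0.5694 0.5781] [-0.1319 -0.0918] [0.0911 0.1754]
pin top 94 [ 0.58893694 -0.13376611  0.10932197] [0.02091227 0.01909617 0.00860219] [ 0.59123788 -0.13316198  0.11178812]
block ((0.5846673846244812, -0.18897444009780884), (0.1706247329711914, 0.05938151478767395), 85.92335510253906)
```

```bash
cat >> h.py <<'E'
YAW=np.radians(9.19); ax=np.array([np.cos(YAW),np.sin(YAW)]); ty=np.array([-np.sin(YAW),np.cos(YAW)])
def W(x,y,z): return np.r_[ax*(.556+x)+ty*(.085+y),z]
def Rt(a): # tool down, jaw axis at angle a (deg)
    a=np.radians(a); x=np.array([np.cos(a),np.sin(a),0]); z=np.array([0,0,-1.]); return np.c_[x,np.cross(z,x),z]
def best(p,a):
    q0=arm.get_q(); o=[]
    for k in(0,180,-180):
        q=arm.inverse_kinematics(p,Rt(a+k))
        if q is not None: o.append((np.abs(np.array(q)-q0).max(),a+k,q))
    return min(o,key=lambda t:t[0])[1]
E
python3 - <<'E'
from h import *
grip(0,30)
p=W(0,-.09,.25); a=best(p,9.19); print(a,p)
arm.move_to(p,Rt(a))
print(arm.get_tcp_pos(),arm.get_ft_force())
hit=arm.servo_line(W(0,-.09,.110),vel=.05,f_stop=22)
print(hit,arm.get_tcp_pos(),arm.get_ft_force(),arm.get_t())
E
```

```text
9.19 [0.54966181 0.08386233 0.25      ]
[0.54988265 0.08307992 0.2499751 ] [-0.11297973 -0.6942763  -0.69265892]
True [0.54979778 0.08368575 0.11839796] [-0.91818593 -0.58865785  5.17299526] 6.8833
```

```bash
python3 - <<'E'
from h import *
arm.servo_line(W(0,-.09,.25),vel=.2)
arm.dwell(.2)
for n in("wrist","top"):
    c=read_camera(n); print(n,-c["R"].T@c["t"], proj(c,W(0,-.118,.118)))
    im=c["pixels"].copy(); u,v=proj(c,W(0,-.118,.118))[0]
    cv2.drawMarker(im,(int(u),int(v)),(0,255,0),1,8)
    cv2.imwrite(f"pics/{n}1.png",im)
    P,uu,vv=pts(c); d=(P[:,:2]-W(0,0,0)[:2]); xx=d@ax; yy=d@ty
    k=(abs(xx)<.04)&(yy<-.02)&(yy>-.138)&(P[:,2]>.11)&(P[:,2]<.127)
    A=np.c_[xx[k],yy[k],np.ones(k.sum())]; print("level plane",np.linalg.lstsq(A,P[k,2],rcond=None)[0],k.sum())
print(arm.get_t())
E
```

```text
wrist [0.53553658 0.1623242  0.39322988] [[284.26684318 243.76549036]]
level plane [0.00047903 0.00659785 0.11776182] 9902
top [ 0.42852998 -0.01280147  0.90166702] [[246.1931512  206.72482659]]
level plane [0.02391571 0.00847668 0.11744114] 549
7.9917
```

View pics/wrist1.png

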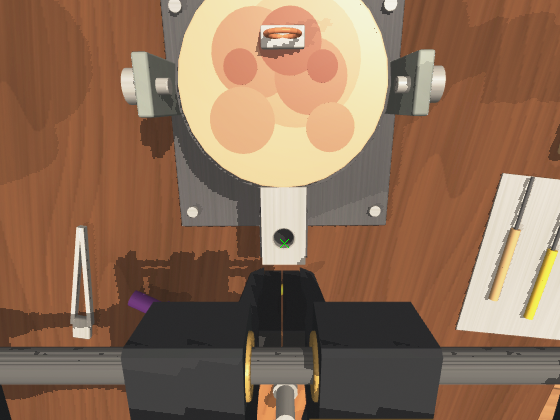

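The wrist view shows the board level, with the hole at about (284,237), the finger centreline at u≈282, and the pin grip below at (286,400). Next I'll refine the hole, then grasp the pin.

```bash
python3 - <<'E'
from h import *
c=read_camera("wrist")
g=c["pixels"].max(2); k=np.zeros_like(g); k[215:258,266:304]=(g[215:258,266:304]<110)
n,l,s,ce=cv2.connectedComponentsWithStats(k.astype(np.uint8))
i=1+np.argmax(s[1:,4]); print(s[i],ce[i])
u=s[i,0]+(s[i,2]-1)/2; v=s[i,1]+(s[i,3]-1)/2
def ray(u,v,z):
    o=-c["R"].T@c["t"]; d=c["R"].T@np.array([(u-c["cx"])/c["fx"],(v-c["cy"])/c["fy"],1]); return o+d*(z-o[2])/d[2]
H=ray(u,v,.118); print("hole",H,"size px->m",s[i,2]*.275/c["fx"],s[i,3]*.275/c["fy"]); d=H[:2]-W(0,0,0)[:2]; print("in fixture",d@ax,d@ty)
# tongue edges and end in wrist view (level height)
P,uu,vv=pts(c); e=(P[:,:2]-W(0,0,0)[:2]); xx=e@ax; yy=e@ty
k=(abs(P[:,2]-.118)<.005)&(abs(xx)<.05)&(yy<-.09)&(yy>-.16)&(vv<268); print("tongue x",np.percentile(xx[k],[1,99]),"y",yy[k].min())
# from the top camera too
print("TCP proj",proj(c,arm.get_tcp_pos()))
# move for a look at the pin
p=np.array([.588,-.1355,.2]); a=best(p,-4); a2=best(p,86); print(a,a2)
p2=p+np.r_[0,-.0,0]; p2[2]=.24
grip(.05,30); arm.move_to(p2,Rt(a))
c=read_camera("wrist"); print(arm.get_tcp_pos(),-c["R"].T@c["t"],arm.get_t())
im=c["pixels"].copy()
P,uu,vv=pts(c); k=(np.hypot(P[:,0]-.588,P[:,1]+.1355)<.02)&(P[:,2]>.107)&(P[:,2]<.118)
r=cv2.minEnclosingCircle(P[k,:2].astype(np.float32)); print("pin",k.sum(),r,np.median(P[k],0))
q=proj(c,np.r_[np.median(P[k],0)[:2],.112])[0]; cv2.drawMarker(im,(int(q[0]),int(q[1])),(0,255,0),1,8); print(q,proj(c,arm.get_tcp_pos()))
cv2.imwrite("pics/wrist2.png",im)
E
```

```text
[273 229  20  17 260] [282.94615385 236.49615385]
hole [0.55240075 0.06159567 0.118     ] size px->m 0.015266031050975166 0.012976126393328893
in fixture -0.0008524014080151486 -0.11241827821241712
tongue x [-0.01853584  0.01684882] y -0.1364058249909356
TCP proj [[283.66242164 291.27712965]]
-4 266
[ 0.5880001  -0.13413405  0.24005184] [ 0.59251847 -0.05569763  0.38538719] 9.8333
pin 496 ((0.5863367915153503, -0.1350826621055603), 0.009909490123391151) [ 0.58639696 -0.13440501  0.1113014 ]
[280.80951544 211.33726012] [[283.71111994 289.42125738]]
```

View pics/wrist2.png

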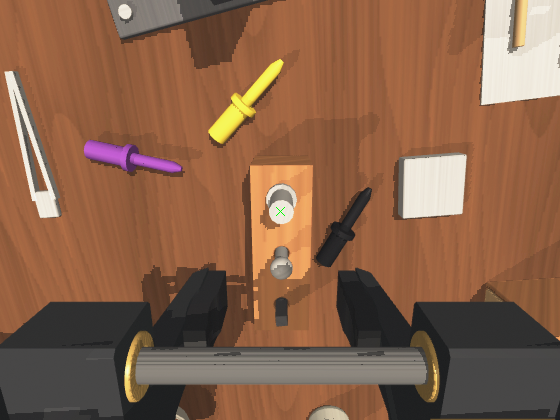

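The wrist view shows the silver pin at (281,205), marker on its top. The black, purple and yellow parts are clear of the finger paths.

```bash
python3 - <<'E'
from h import *
x,y=.5863,-.1351
grip(.055,40)
arm.servo_line([x,y,.16],vel=.2); arm.dwell(.2); print(arm.get_tcp_pos())
hit=arm.servo_line([x,y,.0775],vel=.1,f_stop=15); arm.dwell(.1); print(hit,arm.get_tcp_pos(),arm.get_ft_force())
grip(0,40); print("w",arm.get_gripper_width())
arm.servo_line([x,y,.20],vel=.15); arm.dwell(.1); print("w",arm.get_gripper_width(),arm.get_ft_force())
R=Rt(-4); tcp=np.array([.552,.059,.25])-R[:,1]*(-.0)  # hole guess
c=read_camera("wrist"); off=-c["R"].T@c["t"]-arm.get_tcp_pos(); print("cam off",off, "optic axis",c["R"][2])
t=np.r_[tcp[:2]-off[:2],.26]; print(t)
arm.move_to(t,R); arm.dwell(.3)
c=read_camera("wrist"); print(arm.get_tcp_pos(),-c["R"].T@c["t"])
im=c["pixels"]; np.savez("w3.npz",**c)
u,v=proj(c,[.552,.059,.118])[0]; print(u,v,c["fx"],arm.get_t(),arm.get_gripper_width())
cv2.imwrite("pics/wrist3.png",im)
u,v=int(u),int(v); 
if 60<v<360: cv2.imwrite("pics/wrist3c.png",cv2.resize(im[v-50:v+50,u-60:u+60],None,fx=5,fy=5,interpolation=cv2.INTER_NEAREST))
E
```

```text
[ 0.58776796 -0.13550569  0.16221936]
False [ 0.58718012 -0.13533436  0.0785855 ] [ 0.27754035 -0.89382095  0.05393816]
w 0.018776732769142716
w 0.018862413624278804 [ 0.32926062 -0.81643408 -2.24583873]
cam off [0.0049073  0.07907358 0.14531845] optic axis [-0.02401044 -0.30123142 -0.95324873]
[ 0.5470927  -0.02007358  0.26      ]
[ 0.54703781 -0.0209248   0.25912441] [0.5519314  0.05812239 0.40428771]
282.19715233999045 104.80988945806722 360.27700858427573 14.6583 0.01893739117669244
```

```bash
python3 - <<'E'
from h import *
print(np.round([arm.get_tcp_pos() for _ in range(4)],4))
E
```

```text
[[ 0.547  -0.0209  0.2591]
 [ 0.547  -0.0209  0.2591]
 [ 0.547  -0.0209  0.2591]
 [ 0.547  -0.0209  0.2591]]
```

View pics/wrist3c.png

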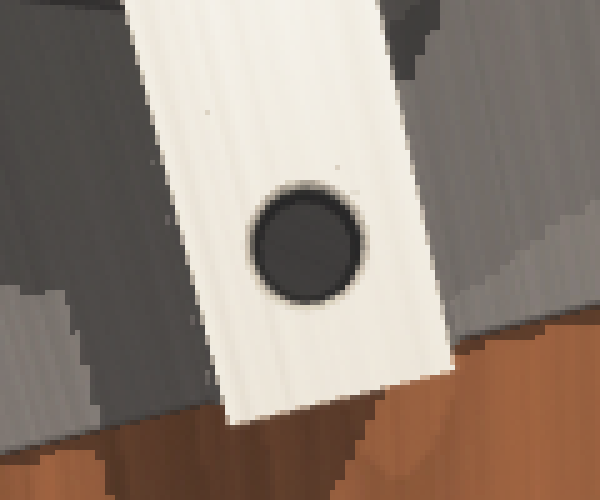

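View pics/wrist3.png

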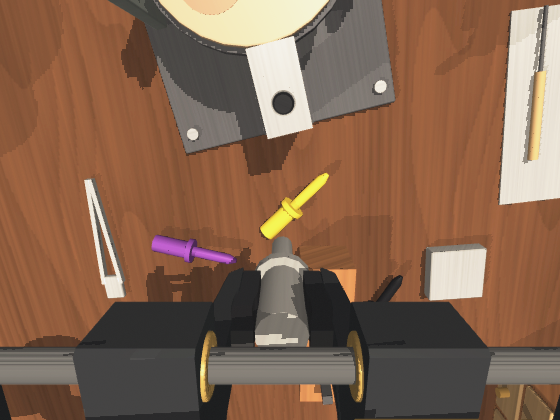

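```bash
cat >> h.py <<'E'
def ray(c,u,v,z):
    o=-c["R"].T@c["t"]; d=c["R"].T@np.array([(u-c["cx"])/c["fx"],(v-c["cy"])/c["fy"],1]); return o+d*(z-o[2])/d[2]
def goto(p,vel=.15):  # line, then trim the residual offset
    p=np.array(p,float); arm.servo_line(p,vel=vel); arm.dwell(.2); e=p-arm.get_tcp_pos(); arm.servo_line(p+e,vel=.05); arm.dwell(.2); return e
E
python3 - <<'E'
from h import *
c=dict(np.load("w3.npz")); g=c["pixels"].max(2)[80:125,262:305]
k=(g<130).astype(np.uint8); n,l,s,ce=cv2.connectedComponentsWithStats(k)
i=min(range(1,n),key=lambda i:np.hypot(*(ce[i]-[21,22]))); uv=ce[i]+[262,80]; print(s[i],uv)
H=ray(c,*uv,.118); d=H[:2]-W(0,0,0)[:2]; print(H,"fixture",d@ax,d@ty)
np.save("H.npy",H)
print("tip proj expect",proj(c,arm.get_tcp_pos()-[0,0,.0645]))
print(goto([H[0],H[1],.22])); print(goto([H[0],H[1],.1905]))
c=read_camera("wrist"); print(arm.get_tcp_pos(),arm.get_t(),proj(c,H),proj(c,arm.get_tcp_pos()-[0,0,.0645]))
u,v=map(int,proj(c,H)[0]); im=c["pixels"]
cv2.imwrite("pics/w4.png",cv2.resize(im[v-60:v+60,u-70:u+70],None,fx=5,fy=5,interpolation=cv2.INTER_NEAREST)); print(u-70,v-60)
E
```

```text
[ 10  11  22  24 406] [282.79064039 102.60591133]
[0.55255908 0.06054888 0.118     ] fixture -0.0008632923363691182 -0.11347692041334986
tip proj expect [[283.32445318 239.80396587]]
[-0.00043216  0.00070227 -0.00071912]
[-6.94553871e-04 -7.39157076e-05 -1.07588196e-03]
[0.55188104 0.06047893 0.18946116] 17.1 [[283.99500378 235.81675155]] [[282.99001781 239.83439102]]
213 175
```

View pics/w4.png

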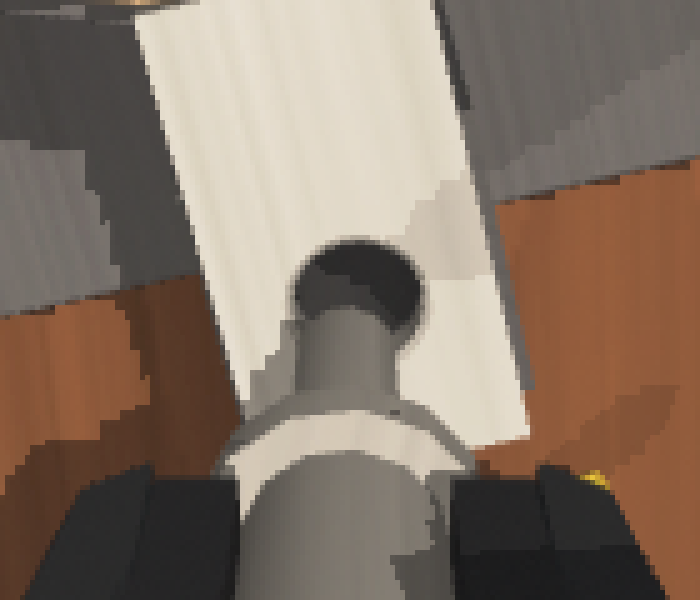

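The crop shows the tip over the hole. The pin axis is at crop u≈347 and the hole centre at u≈360, so the pin is about 1.7 mm too far left (-x). I'll trim that and insert.

```bash
python3 - <<'E'
from h import *
p=arm.get_tcp_pos(); T=np.r_[p[0]+.0017,p[1]+.0005,.1905]; cmd=T.copy()
for i in range(4):
    arm.servo_line(cmd,vel=.03); arm.dwell(.2); e=T-arm.get_tcp_pos(); print(e.round(4))
    if np.abs(e[:2]).max()<.0004: break
    cmd+=e*.6
b=arm.get_ft_force()
hit=arm.servo_line([cmd[0],cmd[1],.170],vel=.03,f_stop=6); print(hit,arm.get_tcp_pos(),arm.get_ft_force()-b)
if not hit:
    b=arm.get_ft_force()
    hit=arm.servo_line([cmd[0],cmd[1],.128],vel=.05,f_stop=12); print(hit,arm.get_tcp_pos(),arm.get_ft_force()-b)
print(arm.get_t(),arm.get_gripper_width())
E
```

```text
[0. 0. 0.]
False [0.5537012  0.06098608 0.17011149] [-0.51453906  0.36361158  0.83408062]
True [0.55277121 0.06088566 0.1295069 ] [-0.17849999 -0.54821637  6.75101021]
19.15 0.01864963607684144
```

```bash
python3 - <<'E'
from h import *
p=arm.get_tcp_pos()
print(arm.servo_line([p[0],p[1],.122],vel=.03,f_stop=15),arm.get_tcp_pos(),arm.get_ft_force())
grip(.045); arm.dwell(.1); p=arm.get_tcp_pos()
arm.servo_line([p[0],p[1],.22],vel=.15); arm.dwell(.2)
grip(0)
print(arm.servo_line([p[0],p[1],.150],vel=.05,f_stop=15),arm.get_tcp_pos(),arm.get_ft_force())
arm.servo_line([p[0],p[1],.25],vel=.2)
t=np.array([p[0]-.005,p[1]-.09,.27]); arm.servo_line(t,vel=.2); arm.dwell(.2)
c=read_camera("wrist"); u,v=map(int,proj(c,[p[0],p[1],.164])[0]); print(u,v,arm.get_t())
P,_,_=pts(c); k=(np.hypot(P[:,0]-p[0],P[:,1]-p[1])<.02)
print("pin top z",np.percentile(P[k,2],[50,90,99])); k=k&(P[:,2]>.157); print(P[k].mean(0))
d=P[:,:2]-W(0,0,0)[:2]; xx=d@ax;yy=d@ty; k=(abs(xx)<.03)&(yy<-.03)&(yy>-.075)&(abs(P[:,2]-.12)<.02); print("board z",np.median(P[k,2]))
v=max(v,90); cv2.imwrite("pics/w5.png",cv2.resize(c["pixels"][v-90:v+90,u-120:u+120],None,fx=3,fy=3))
E
```

```text
True [0.55284054 0.06090061 0.12949277] [-3.92310128 -0.08364182  7.52512242]
True [0.55205522 0.060792   0.16434126] [-1.11549281 -0.28608481  8.20653252]
283 90 24.225
pin top z [0.11987757 0.16374903 0.1647273 ]
[0.55184742 0.06117904 0.16338262]
board z 0.11736114427100713
```

View pics/w5.png

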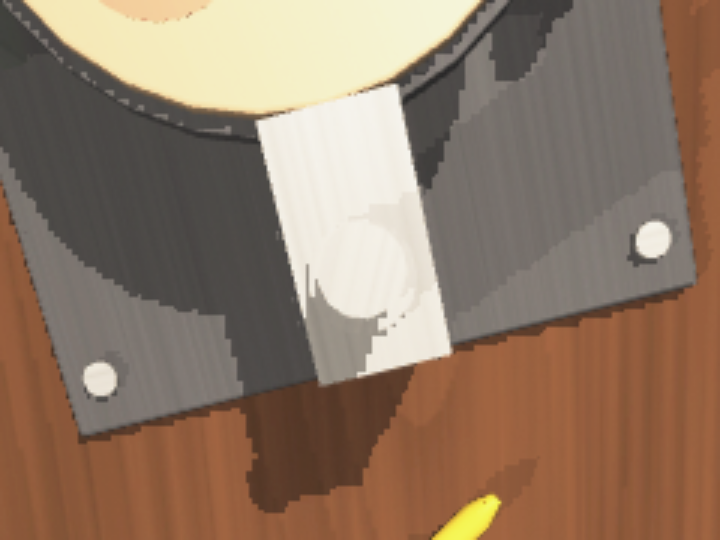

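The crop shows the pin upright in the tongue at crop (362,268). Its top is at z = 0.164, which is the seated height (118 + 46 mm).

```bash
python3 -c "
from h import *
print(finish_job(),arm.get_t())"
```

```text
the job is handed in; nothing more can be done
the job is handed in; nothing more can be done
```

The board is locked level. I pressed the tongue down onto its stop, took the silver flanged pin from the punch block, and pushed it fully down through the tongue into the stop block. I handed the job in shortly after 24.2 s, and the arm was clear of everything by then.

**Final checks:**
- **Pin:** its top is at 0.164 m by both finger touch and depth camera, which is the fully seated height (118 + 46 mm).
- **Board:** it reads 0.117 to 0.118 m high, against a nominal 0.118 m.
- **Forces:** wrist readings after each stop were no more than about 8.5 N, and the force stops were set at 22 N or less.

**Disagreements:** the first pose estimate put the hole about 4.5 mm off along the tongue, so I re-measured it with the wrist camera. The pin then hung about 1.7 mm to one side of the hole, partly because the arm's position settled only to about 1 mm. I corrected this before inserting, and the pin went in without catching.

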